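# Pen a wax block with the indexed stop

## Task

Push the green wax block across the bench, without lifting it, into the open bay of the aluminium stop rail until its long side lies flat against the rail. Then pull up the red plunger knob, slide the blue stop one hole towards the block so that it closes the bay, and let the pin drop fully into that next hole. Finish still holding the knob with the pin down, and leave the other things on the bench where they are.

Things in the scene. Friction and masses are not known exactly. Their poses are not given: they have to be found in the camera images.
- wax_block: Green block of carving wax, 80 x 60 x 22 mm, about 0.1 kg, loose on the bench. Origin: centre of its underside; x axis along the 80 mm length, z up. Home: 80 mm side flat on the rail (its x axis parallel to the jig's y axis), so that its origin is 30 mm in front of the rail (jig x = -0.030).
- jig: Fixed aluminium stop rail on the bench. Origin: bench top, foot of the rail's front face, middle of the closed bay. x points from the bay into the rail, y along it from end fence to blue stop, z up. Rail: x 0 to 0.030, y -0.0535 to 0.160, 30 mm high. Bay: bench surface in front of it between fence and stop arm, open to -x, 113 mm wide at the start, 83 mm with the stop one hole on.
- fence_face (a point): Middle of the end fence's inner face, at jig (-0.030, -0.0415, 0.013). The fence is fixed to the rail, 12 mm thick, 26 mm high, and sticks out in front of the rail to jig x = -0.066.
- next_hole (a point): Mouth of the next index hole, in the rail's top at jig (0.015, 0.0635, 0.030), where the pin has to go. The holes (about 10 mm wide) form a row along the rail 30 mm apart; the pin starts in the one at jig y = 0.0935. The pin has 1.5 mm play either way.
- stop_face (a point): Middle of the stop arm's face towards the block, at jig (-0.030, 0.0715 - slide, 0.015). The blue arm is 10 mm thick, 4 to 26 mm above the bench, and sticks out in front of the rail to jig x = -0.058.
- stop_slide (a joint): Travel of the blue sliding stop along the rail, m: 0 at the start (pin in its hole), grows towards the fence (jig -y); next hole at 0.030; range -0.03 to 0.06. Its saddle, 44 mm long and 46 mm wide, top 43 mm above the bench, is centred at jig (0.015, 0.0935 - slide). Slides with about 1 N friction once the pin is out.
- plunger (a joint): Lift of the spring plunger, m: 0 = pin fully down in a hole, 0.012 = pulled up to its stop; clear of the rail above 0.009. The spring pushes it down with about 5 N at 0, 6.5 N at 0.012. Between holes the pin rides on the rail top (0.009); let down over a hole it drops in.
- knob_mid (a point): Middle of the plunger's red knob: upright cylinder 24 mm in diameter, 28 mm high (14 mm above and below this point), top 82 mm above the bench with the pin down. It moves with stop and plunger. Below it only a 9 mm high steel barrel, 21 mm across, stands on the blue saddle.
- wax_blue: Blue wax off-cut, 56 x 34 x 18 mm, lying flat. Bystander. Origin: centre of underside.
- pin_vise: Slim steel pin vise, 11 x 125 x 12 mm, lying on the bench, long axis y. Bystander. Origin: centre of underside.
- fire_brick: Cream-white soft fire brick, 62 x 62 x 25 mm, lying flat. Bystander. Origin: centre of underside.
There are look-alikes about, which are no part of the job. What is meant by the wax_block is not black, and is the larger of those in its own colour.

How it is judged:
By the outcome, as a careful person would: the job done as asked, in the order asked, and still so for the second after the job is handed in, while the arm keeps its last pose, push and grip.
It also fails if it takes over 54 s, if anything falls off the work surface, if the arm or the gripper's body presses on something with over 40 N, if the wrist force passes 120 N, or if a joint passes its speed limit or range.

## Robot

A 7-joint arm with a two-finger parallel gripper is mounted at the origin on a cart in front of the work surface, level with it; the furniture and walls round the work are solid. World frame = base frame: x ahead of the robot, y to its left, z up, the work surface at z = 0. Lengths are in m, angles in rad, forces in N, time in s.
With the tool pointing down it reaches from about 0.4 to 0.85 m from the base axis. Payload 10.4 kg.
Tool frame: the origin (TCP) lies at the very end of the fingers, on their centre line; the grasp point (between the pads) lies 19 mm behind it; x points along the fingers, z is the direction in which the jaws open and shut, and the axes are right-handed (so a half turn about x gives the same grasp; the last joint's range is limited). The gripper opens to 85 mm and grips with 20 to 120 N. Pads are 22 mm wide; open, the fingers measure 114 mm over their backs; the gripper's body (76 mm by 85 mm) begins 54 mm behind the grasp point. The pads swing forward as they close: fully open they stand 13 mm farther back than shut.
Start: joints at [1.155, 0.332, -0.065, 1.46, 0.022, 1.35, -0.088], TCP at [0.239, -0.577, 0.231] pointing down, gripper open.
Joint ranges: [-2.6, 2.6], [-0.5, 2.12], [-1.47, 1.34], [0.16, 2.42], [-1.27, 4.41], [0.06, 2.06], [-2.6, 2.6]. Speed limits (rad/s): [2.22, 2.22, 2.79, 2.79, 3.14, 3.14, 3.14].

## Interface

Orientations are given as a unit quaternion [x, y, z, w].
In Python, from workcell import telemetry, viewer, manip, spot_in, mark_of gives the robot as it stands. The module is installed in compiled form; this text tells all that it offers.
- The arm moves only by the shell command python3 -m crank 'ROWS' [FORCE]. ROWS is JSON, a list of rows, each a list of 3 entries, a list of its own where there are three numbers: the closure, from 0 (fully open) to 1 (shut), then the shift along the world's x, y, z in cm, then the turn, a rotation vector about the world's x, y, z in rad. A call has 1 to 12 rows; each row shifts and turns the commanded pose from where the row before left it; what a row does not reach is not made up. A row lasts 1/12 s, in which the tool goes at most 41.7 mm and 7.16 degrees, less where a joint would pass 70% of its speed; a pose out of reach is approached as far as the arm can. A call with a gripper value outside its range is refused whole. The fingers move at their own pace and stop on an object; FORCE is the grip in N (left out, the last holds). Time passes only in rows, so rows that do not move let the fingers close. It gives the time, the measured TCP pose, the force and the opening at its end, in the units of the state.
- telemetry.get_obs(): the state, without advancing time (a new reading comes with each control period).
- viewer.camera(name): name is "scene" or "top" or "wrist"; returns a dict with "frame" (420x560x3 uint8, red, green, blue), "intrinsics" (3x3 intrinsics, pixels), "k1" (the pictures are not rectified: a ray, as slopes to the right and down, at radius r is drawn at 1 + k1 r^2 times it, then the intrinsics apply), "cam_to_world" (4x4, takes a point from camera to world coordinates). Camera axes: x right, y up, looking along -z (the intrinsics and any distortion apply to the point x, -y, -z); pixel columns grow to the right and rows downward; lengths in m; the calibration is good to about 2 mm. A picture is of the moment at which its call begins. There is no depth.
- manip.hand_in(): hands the job in, once; it reports no verdict.
Trained networks look in a picture, given as the dict that the camera call returned (one of the last four; its "shot" number tells which), for a name from the list of things; names that differ only in an ending like _2 or _b are one class to them, and where a whole thing is asked for, a point or a joint stands for the part that bears it (a point fixed in the world has none). Each returns a list of dicts, best first, with "conf" (0 to 1); they miss things now and then, are a little off and sometimes report something else, mostly with a low value. They report only what shows in the picture. A call takes as long as a camera call. They do not tell look-alikes from the thing itself.
- spot_in(thing, picture): "location" ([x, y, z] in m, in the coordinates of the camera as it stood for that picture, good to about 4 mm: the middle of the surface that is visible of it).
- mark_of(thing, picture): "location" ([x, y, z] in m, in the coordinates of the camera as it stood for that picture, good to about 4 mm: a listed point, or the origin of a listed thing).
The state is a dict: "clock": time; "joint_pos": joint angles; "joint_velocities": joint speeds; "tau": joint torques, N m; "position": TCP position; "ee_rot": TCP orientation; "ft_force": force on the tool from outside, world axes, zero at the start; "torque": the same for the moment, N m; "grip_width": opening from 0.0 (shut) to 1.0 (fully open).
Only numpy, scipy, OpenCV 4.12 (cv2) and the standard library are available. Lean on these libraries where they do the work, as an engineer would, in place of code of your own. Each camera call takes 0.05 s, during which the arm holds its last target. There are 200 camera calls.

## Working session

There is one attempt and no reset: what is moved stays moved. The work goes in short steps, Python scripts to look and compute and a shell command to move; the robot and the scene stay as the last step left them, time stands still between calls to the robot, and variables do not carry over. Pictures are saved under pics/ and viewed, about 8 in all and at most 12, crops included, and the job is handed in when it is done.

```bash
mkdir -p pics
cat > h.py <<'E'
import numpy as np, cv2
from workcell import telemetry, viewer, manip, spot_in, mark_of
def w(pic,p):
    return (np.array(pic["cam_to_world"])@np.r_[p,1])[:3]
def ray(pic,uv,z):
    K=np.array(pic["intrinsics"]);d=cv2.undistortPoints(np.array([[uv]],float),K,np.array([pic["k1"],0,0,0,0.])).ravel()
    T=np.array(pic["cam_to_world"]);v=T[:3,:3]@np.array([d[0],-d[1],-1]);o=T[:3,3]
    return o+v*(z-o[2])/v[2]
def proj(pic,P):
    T=np.linalg.inv(np.array(pic["cam_to_world"]));q=T[:3,:3]@np.array(P)+T[:3,3]
    s=np.array([q[0],-q[1]])/-q[2];s=s*(1+pic["k1"]*(s@s));K=np.array(pic["intrinsics"])
    return (K@np.r_[s,1])[:2]
def save(pic,n,crop=None,sc=1):
    f=pic["frame"][:,:,::-1]
    if crop: f=f[crop[1]:crop[3],crop[0]:crop[2]]
    cv2.imwrite("pics/"+n,cv2.resize(f,None,fx=sc,fy=sc,interpolation=cv2.INTER_CUBIC))
E
python3 - <<'E'
from h import *
np.set_printoptions(precision=4,suppress=True)
o=telemetry.get_obs();print(o)
for c in ["top","scene"]:
    p=viewer.camera(c);save(p,c+"1.png")
    for t in ["wax_block","jig","fence_face","next_hole","stop_face","knob_mid","wax_blue","pin_vise","fire_brick"]:
        for d in mark_of(t,p)[:4]:
            P=w(p,d["location"]);print(c,t,round(d["conf"],2),P,proj(p,P).round())
E
```

```text
{'clock': 0.0, 'joint_pos': array([ 1.1554,  0.3329, -0.0647,  1.461 ,  0.0216,  1.3499, -0.0885]), 'joint_velocities': array([-0.0002,  0.0004,  0.0009,  0.0008,  0.0009, -0.0012,  0.0003]), 'tau': array([  0.0008, -62.5448,   0.0496, -39.1608,   0.0163,   0.01  ,
         0.    ]), 'position': array([ 0.2391, -0.5771,  0.2305]), 'ee_rot': array([ 0.3931,  0.5884, -0.3926,  0.5875]), 'ft_force': array([-0.3311, -0.786 , -0.8154]), 'torque': array([0.    , 0.0343, 0.0064]), 'grip_width': 1.0067686729421153}
top wax_block 0.95 [0.4493 0.0311 0.0037] [216. 248.]
top wax_block 0.72 [ 0.4495 -0.2071  0.0042] [316. 267.]
top wax_block 0.69 [ 0.4575 -0.0904  0.0033] [267. 254.]
top jig 0.7 [ 0.5889 -0.105  -0.0024] [284. 202.]
top jig 0.6 [ 0.3913  0.1598 -0.0017] [158. 263.]
top jig 0.46 [ 0.4561 -0.0872  0.0013] [266. 255.]
top fence_face 0.85 [ 0.5547 -0.1463  0.0186] [299. 217.]
top fence_face 0.47 [ 0.5611 -0.0313  0.0138] [251. 206.]
top next_hole 0.72 [ 0.6044 -0.0424  0.0266] [259. 188.]
top next_hole 0.46 [ 0.4512 -0.0886  0.0019] [266. 257.]
top stop_face 0.81 [ 0.5616 -0.0313  0
[... 174 characters left out ...]
95. 207.]
top fire_brick 0.61 [0.7312 0.0305 0.0034] [240. 137.]
scene wax_block 0.89 [ 0.4512 -0.093   0.0044] [311. 246.]
scene wax_block 0.88 [ 0.4465 -0.2079  0.0023] [338. 229.]
scene wax_block 0.74 [ 0.4499  0.03   -0.001 ] [281. 271.]
scene jig 0.57 [ 0.5859 -0.1079  0.0018] [268. 228.]
scene fence_face 0.58 [ 0.551  -0.147   0.0137] [289. 222.]
scene next_hole 0.66 [ 0.6066 -0.0466  0.0298] [246. 225.]
scene stop_face 0.76 [ 0.5631 -0.0372  0.0142] [258. 237.]
scene knob_mid 0.54 [ 0.6058 -0.0131  0.0673] [237. 215.]
scene wax_blue 0.66 [0.3999 0.153  0.0025] [264. 305.]
scene pin_vise 0.68 [ 0.6197 -0.3694  0.0008] [313. 193.]
scene fire_brick 0.65 [0.731  0.0238 0.0028] [188. 231.]
```

Run:
```python
from h import *
p=viewer.camera("top");save(p,"top2.png",(130,110,410,310),2.8)
```

```text
(no output)
```

View pics/top2.png

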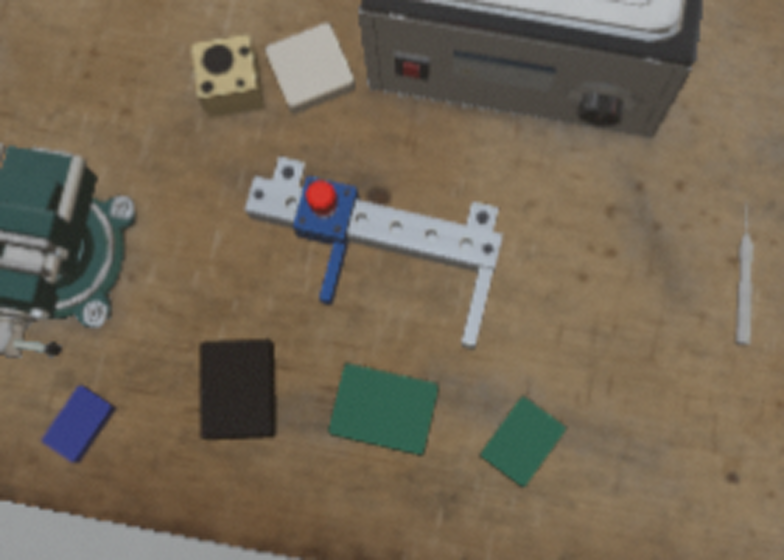

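View pics/scene1.png

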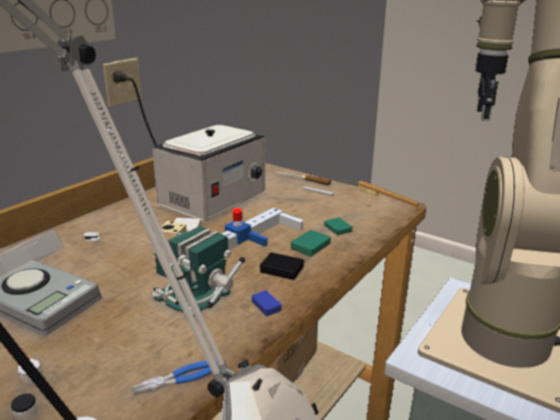

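Look-alikes by top-camera pixel: large green block (267,256), small green block (316,267) and black block (216,248). I choose the larger green at (267,256). In the crop it is centred at (385,408) and is clearly bigger than the other green one at (523,440). The blue stop arm is at crop (333,270), the fence at (478,305) and the knob at (321,197). The kiln is behind the rail and the vise is to the left.

```bash
cat > meas.py <<'E'
from h import *
def block(p,z=0.022,near=None):
    h=cv2.cvtColor(p["frame"],cv2.COLOR_RGB2HSV)
    m=cv2.inRange(h,(65,80,40),(95,255,255))
    cs=[c for c in cv2.findContours(m,0,2)[0] if cv2.contourArea(c)>150]
    out=[]
    for c in cs:
        P=np.array([ray(p,q,z)[:2] for q in c[:,0].astype(float)],np.float32)
        (cx,cy),(a,b),t=cv2.minAreaRect(P)
        if a<b: a,b,t=b,a,t+90
        out.append((round(cx,4),round(cy,4),round(a,4),round(b,4),round((t+90)%180-90,1)))
    return out
E
python3 - <<'E'
from meas import *
np.set_printoptions(precision=4,suppress=True)
p=viewer.camera("top");print(np.array(p["cam_to_world"]))
for b in block(p): print(b)
f=lambda u,v,z:ray(p,(u/2.8+130-.3,v/2.8+110-.3),z)
H=np.array([f(u,v,.03) for u,v in [(361,217),(396,225),(431,234),(466,242)]]);print(H)
Y=np.array([.0635,.0335,.0035,-.0265]);A=np.c_[Y,np.ones(4)]
s=np.linalg.lstsq(A,H[:,:2],rcond=None)[0];d=s[0];print("scale",np.hypot(*d),"yaw of y",np.degrees(np.arctan2(d[1],d[0])))
ey=d/np.hypot(*d);ex=np.array([ey[1],-ey[0]]);print("jig origin",s[1]-.015*ex,"ex",ex,"ey",ey)
print("knob top",f(321,190,.082),"kiln base",f(375,95,0),f(650,133,0),"arm tip",f(326,300,.02),"fence tip",f(470,343,.02),f(478,343,.02))
print("brick",f(295,105,0.02),f(352,70,.02))
E
```

```text
[[ 0.1809  0.9628 -0.2008  0.3766]
 [-0.9835  0.1776 -0.0343 -0.1429]
 [ 0.0026  0.2037  0.979   0.929 ]
 [ 0.      0.      0.      1.    ]]
(0.4475, -0.2056, 0.0582, 0.0433, -26.5)
(0.4526, -0.0898, 0.078, 0.0572, 87.6)
(0.4967, 0.2594, 0.086, 0.0201, 90.0)
(0.5524, 0.2605, 0.0828, 0.0172, 89.5)
(0.589, 0.2482, 0.0605, 0.045, -89.5)
(0.8509, 0.6974, 0.0831, 0.06, 76.4)
[[ 0.6053 -0.042   0.03  ]
 [ 0.6038 -0.072   0.03  ]
 [ 0.6015 -0.1021  0.03  ]
 [ 0.6    -0.1319  0.03  ]]
scale 1.0003589979488248 yaw of y 86.54905552875647
jig origin [ 0.5865 -0.1046] ex [ 0.9982 -0.0602] ey [0.0602 0.9982]
knob top [ 0.608  -0.0125  0.082 ] kiln base [ 0.7246 -0.0291  0.    ] [ 0.7342 -0.2735  0.    ] arm tip [ 0.5326 -0.0262  0.02  ] fence tip [ 0.5188 -0.15    0.02  ] [ 0.52   -0.1565  0.02  ]
brick [0.6957 0.0347 0.02  ] [ 0.7362 -0.0074  0.02  ]
```

```bash
cat >> h.py <<'E'
from scipy.spatial.transform import Rotation as R
O=np.array([.5865,-.1046]);EX=np.array([.9982,-.0602]);EY=np.array([.0602,.9982])
def J(x,y): return O+x*EX+y*EY
def toJ(P): d=np.array(P)[:2]-O; return np.array([d@EX,d@EY])
def go(xyz,yawy=EY,o=None):
    o=o or telemetry.get_obs();Rm=R.from_quat(o["ee_rot"])
    best=None
    for s in (1,-1):
        z=np.r_[s*np.array(yawy),0];x=np.array([0,0,-1.]);T=np.c_[x,np.cross(z,x),z]
        rv=(R.from_matrix(T)*Rm.inv()).as_rotvec()
        print("turn",s,rv.round(3))
    print("shift cm",((np.array(xyz)-o["position"])*100).round(2),"jig",toJ(o["position"]).round(4),"pos",o["position"].round(4),"t",o["clock"],"F",o["ft_force"].round(1),"g",round(o["grip_width"],3),"q",o["joint_pos"].round(2))
E
python3 - <<'E'
from h import *
print(R.from_quat(telemetry.get_obs()["ee_rot"]).as_matrix().round(3))
go([*J(-.19,.0067),.10])
E
```

```text
[[ 0.     0.924  0.383]
 [-0.     0.383 -0.924]
 [-1.    -0.     0.   ]]
turn 1 [-0.     0.     2.689]
turn -1 [ 0.     0.    -0.453]
shift cm [ 15.8   49.09 -13.14] jig [-0.3182 -0.4929] pos [ 0.2393 -0.5774  0.2314] t 1.1 F [ 0.6 -0.2  0.4] g 0.998 q [ 1.16  0.33 -0.06  1.46  0.02  1.35 -0.09]
```

```bash
python3 -m crank '[[0.5,[1.1,3.5,0],[0,0,-0.032]],[0.5,[1.1,3.5,0],[0,0,-0.033]],[0.5,[1.1,3.5,0],[0,0,-0.032]],[0.5,[1.1,3.5,0],[0,0,-0.032]],[0.5,[1.1,3.5,0],[0,0,-0.032]],[0.5,[1.1,3.5,0],[0,0,-0.032]],[0.5,[1.1,3.5,0],[0,0,-0.032]],[0.5,[1.1,3.5,0],[0,0,-0.032]],[0.5,[1.1,3.5,0],[0,0,-0.032]],[0.5,[1.1,3.5,0],[0,0,-0.032]],[0.5,[1.1,3.5,0],[0,0,-0.032]],[0.5,[1.1,3.5,0],[0,0,-0.032]]]' 30
python3 - <<'E'
from h import *
go([*J(-.19,.0067),.10])
E
```

```text
clock: 2.1
position: [0.3714, -0.1557, 0.2316]
ee_rot: [0.498, 0.501, -0.499, 0.502]
ft_force: [1.1, -0.0, 1.1]
grip_width: 0.501
turn 1 [-1.000e-03  1.000e-03  3.075e+00]
turn -1 [ 0.001  0.001 -0.066]
shift cm [  2.58   6.92 -13.16] jig [-0.2116 -0.0639] pos [ 0.3714 -0.1557  0.2316] t 2.1 F [ 1.1 -0.   1.1] g 0.501 q [ 0.78 -0.15 -0.45  1.97 -0.07  1.3  -1.21]
```

```bash
python3 -m crank '[[0.5,[0.6,1.7,-2],[0,0,-0.022]],[0.5,[0.7,1.7,-2],[0,0,-0.022]],[0.5,[0.6,1.7,-2.1],[0,0,-0.022]],[0.5,[0.7,1.8,-2],[0,0,0]],[0.5,[0,0,-2.5],[0,0,0]],[0.5,[0,0,-2.5],[0,0,0]],[0.5,[0,0,-2.5],[0,0,0]],[0.5,[0,0,-2.5],[0,0,0]],[0.5,[0,0,-2],[0,0,0]],[0.5,[0,0,0],[0,0,0]],[0.5,[0,0,0],[0,0,0]]]'
python3 - <<'E'
from h import *
go([*J(-.19,.0067),.007])
p=viewer.camera("wrist");save(p,"wr1.png");p=viewer.camera("top");save(p,"top3.png",(180,160,360,310),4)
E
```

```text
clock: 3.02
position: [0.3968, -0.0881, 0.0302]
ee_rot: [-0.514, -0.486, 0.514, -0.485]
ft_force: [1.0, -0.1, 0.6]
grip_width: 0.502
turn 1 [ 3.000e-03 -1.000e-03  3.139e+00]
turn -1 [-0.001 -0.002 -0.002]
shift cm [ 0.04  0.16 -2.32] jig [-0.1903  0.005 ] pos [ 0.3968 -0.0881  0.0302] t 3.0167 F [ 1.  -0.1  0.6] g 0.502 q [ 0.67  0.14 -0.59  2.19  0.1   0.84 -1.6 ]
```

View pics/top3.png

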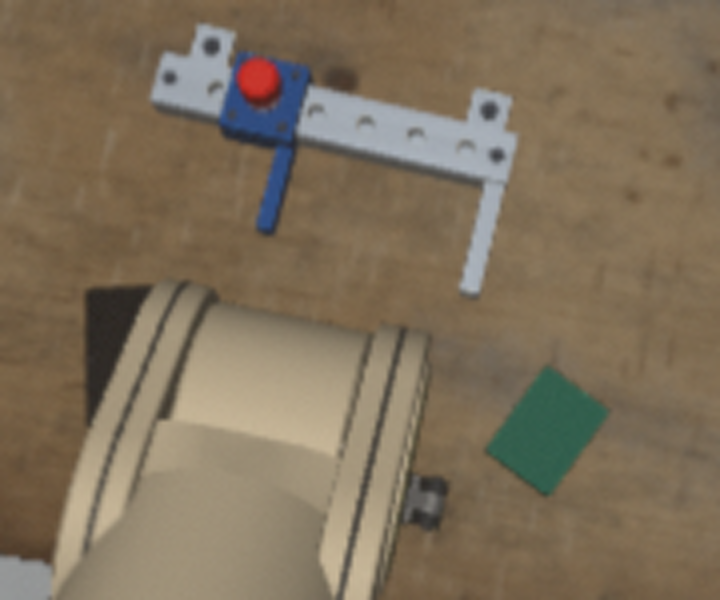

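The top view shows that the arm hides the block, with the jig at crop (340,120) untouched. I go down and use the wrist camera instead.

```bash
python3 -m crank '[[0.5,[0,0.15,-1.2],[0,0,0]],[0.5,[0,0,-1.1],[0,0,0]],[0.5,[0,0,0],[0,0,0]]]'
python3 - <<'E'
from meas import *
go([*J(-.19,.0067),.007])
p=viewer.camera("wrist");save(p,"wr2.png")
for b in block(p): print(b,toJ(b[:2]))
E
```

```text
clock: 3.37
position: [0.3973, -0.0871, 0.0074]
ee_rot: [-0.514, -0.485, 0.514, -0.485]
ft_force: [-1.2, 0.6, -0.1]
grip_width: 0.497
turn 1 [-0.00e+00  1.00e-03  3.14e+00]
turn -1 [ 0.     0.    -0.002]
shift cm [-0.01  0.06 -0.04] jig [-0.1899  0.0061] pos [ 0.3973 -0.0871  0.0074] t 3.3667 F [-1.2  0.6 -0.1] g 0.497 q [ 0.66  0.19 -0.58  2.2   0.14  0.79 -1.64]
(0.4548, -0.0911, 0.0779, 0.0582, 87.6) [-0.13227564  0.00554736]
(0.4515, -0.1985, 0.0575, 0.0502, -26.1) [-0.12910422 -0.10185798]
```

View pics/wr2.png

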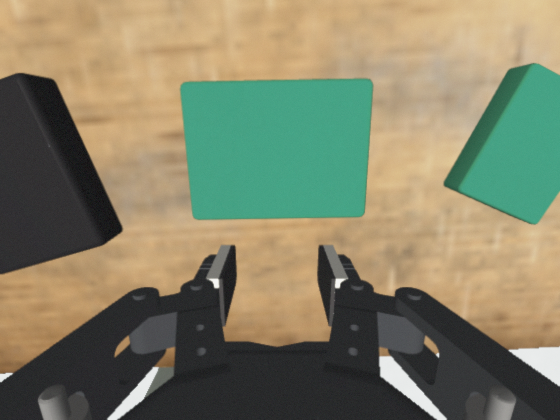

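The wrist view shows the big green block at (280,148) squarely ahead of both fingertips at (228,250) and (332,250). The black block (40,170) and small green block (510,140) are clear. Now I push.

```bash
python3 -m crank '[[0.5,[0.6,-0.04,0],[0,0,0]],[0.5,[0.6,-0.04,0],[0,0,0]],[0.5,[0.8,-0.1,0],[0,0,0]],[0.5,[0.8,-0.1,0],[0,0,0]],[0.5,[0.8,-0.1,0],[0,0,0]],[0.5,[0.8,-0.1,0],[0,0,0]],[0.5,[0.8,-0.1,0],[0,0,0]],[0.5,[0.8,-0.1,0],[0,0,0]],[0.5,[0.8,-0.1,0],[0,0,0]],[0.5,[0.8,-0.1,0],[0,0,0]],[0.5,[0.6,-0.08,0],[0,0,0]],[0.5,[0.3,-0.04,0],[0,0,0]]]'
python3 - <<'E'
from meas import *
go([*J(-.071,0),.007])
p=viewer.camera("wrist");save(p,"wr3.png")
for b in block(p): print(b,toJ(b[:2]))
E
```

```text
clock: 4.42
position: [0.4833, -0.097, 0.0073]
ee_rot: [0.514, 0.485, -0.514, 0.485]
ft_force: [-0.9, 0.3, 1.3]
grip_width: 0.498
turn 1 [-1.00e-03 -0.00e+00  3.14e+00]
turn -1 [-0.     0.    -0.002]
shift cm [ 3.24 -0.34 -0.03] jig [-0.1035  0.0014] pos [ 0.4833 -0.097   0.0073] t 4.4167 F [-0.9  0.3  1.3] g 0.498 q [ 0.59  0.36 -0.54  2.    0.24  0.85 -1.71]
(0.4635, -0.2015, 0.0528, 0.0441, 63.7) [-0.11694522 -0.10413018]
(0.5248, -0.1, 0.0779, 0.0583, 86.6) [-0.06186586  0.00087738]
```

View pics/wr3.png

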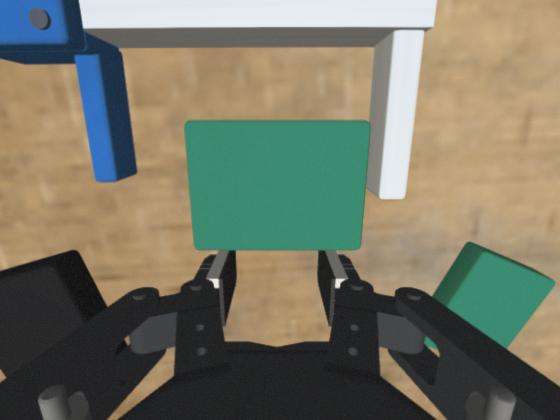

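The block is square to the rail, its right edge (369,120) just clear of the fence (375,120), and it is between the fence and the stop arm. I continue straight, slowing at the end.

```bash
python3 -m crank '[[0.5,[0.6,-0.04,0],[0,0,0]],[0.5,[0.7,-0.04,0],[0,0,0]],[0.5,[0.7,-0.04,0],[0,0,0]],[0.5,[0.5,-0.03,0],[0,0,0]],[0.5,[0.3,-0.02,0],[0,0,0]],[0.5,[0.1,0,0],[0,0,0]],[0.5,[0.1,-0.01,0],[0,0,0]],[0.5,[0,0,0],[0,0,0]]]'
python3 - <<'E'
from meas import *
go([*J(-.071,0),.007])
p=viewer.camera("wrist");save(p,"wr4.png")
for b in block(p): print(b,toJ(b[:2]))
E
```

```text
clock: 5.13
position: [0.5123, -0.0987, 0.0073]
ee_rot: [0.514, 0.485, -0.514, 0.485]
ft_force: [0.3, 0.0, -1.0]
grip_width: 0.498
turn 1 [-0.    0.    3.14]
turn -1 [ 0.     0.    -0.002]
shift cm [ 0.33 -0.16 -0.03] jig [-0.0744  0.0014] pos [ 0.5123 -0.0987  0.0073] t 5.1333 F [ 0.3  0.  -1. ] g 0.498 q [ 0.56  0.41 -0.53  1.93  0.26  0.87 -1.73]
(0.4792, -0.2092, 0.0563, 0.0191, 51.3) [-0.10080994 -0.11087118]
(0.5538, -0.1017, 0.0779, 0.0592, 86.6) [-0.03281572  0.00092624]
```

```bash
python3 -m crank '[[0.5,[0.1,-0.01,0],[0,0,0]],[0.5,[0.1,0,0],[0,0,0]],[0.5,[0.05,-0.01,0],[0,0,0]],[0.5,[0.05,0,0],[0,0,0]],[0.5,[0.05,0,0],[0,0,0]],[0.5,[0,0,0],[0,0,0]],[0.5,[0,0,0],[0,0,0]]]'
python3 - <<'E'
from meas import *
go([*J(-.071,0),.007])
p=viewer.camera("wrist");save(p,"wr5.png")
for b in block(p): print(b,toJ(b[:2]))
E
```

```text
clock: 5.77
position: [0.5153, -0.099, 0.0072]
ee_rot: [-0.514, -0.485, 0.515, -0.485]
ft_force: [-4.4, 0.1, 3.1]
grip_width: 0.503
turn 1 [2.00e-03 0.00e+00 3.14e+00]
turn -1 [ 0.    -0.001 -0.002]
shift cm [ 0.04 -0.14 -0.02] jig [-0.0714  0.0013] pos [ 0.5153 -0.099   0.0072] t 5.7667 F [-4.4  0.1  3.1] g 0.503 q [ 0.56  0.42 -0.53  1.92  0.27  0.88 -1.73]
(0.4805, -0.2098, 0.0565, 0.017, 51.7) [-0.09947616 -0.11139184]
(0.5566, -0.102, 0.078, 0.0588, 86.6) [-0.0300027   0.00079534]
```

View pics/wr5.png

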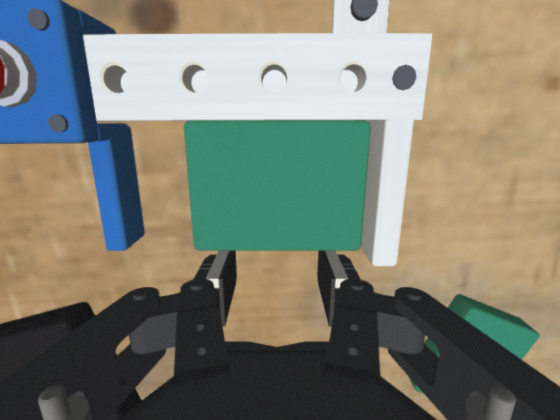

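The block is flat against the rail at (280,120), square, between fence and stop, with 4 N contact. I press 1 mm more to seat it, then back off and measure from above.

```bash
python3 -m crank '[[0.5,[0.05,0,0],[0,0,0]],[0.5,[0.05,0,0],[0,0,0]],[0.5,[0,0,0],[0,0,0]],[0.5,[0,0,0],[0,0,0]]]'; python3 -m crank '[[0.5,[-0.4,0.02,0],[0,0,0]],[0.5,[-1.0,0.06,0],[0,0,0]],[0.5,[-1.5,0.09,0.5],[0,0,0]],[0.3,[0,0,3],[0,0,0]],[0.3,[0,0,3.5],[0,0,0]],[0.3,[0,0,3.5],[0,0,0]],[0.3,[0,0,3.5],[0,0,0]],[0.3,[1,1,1],[0,0,0]],[0.3,[1.5,1.5,0],[0,0,0]],[0.3,[1.5,1.5,0],[0,0,0]],[0.3,[0,0,0],[0,0,0]],[0.3,[0,0,0],[0,0,0]]]'
python3 - <<'E'
from meas import *
go([*J(.015,.0935),.051])
p=viewer.camera("wrist");save(p,"wr6.png")
for b in block(p): print(b,toJ(b[:2]))
for t in ["knob_mid","next_hole","stop_face","fence_face"]:
    for d in mark_of(t,p)[:2]:
        P=w(p,d["location"]);print(t,round(d["conf"],2),P.round(4),toJ(P).round(4),proj(p,P).round())
E
```

```text
clock: 6.15
position: [0.5153, -0.0989, 0.007]
ee_rot: [-0.514, -0.486, 0.515, -0.485]
ft_force: [-9.3, 0.6, 7.5]
grip_width: 0.498
clock: 7.15
position: [0.5285, -0.0561, 0.1574]
ee_rot: [0.514, 0.486, -0.513, 0.486]
ft_force: [0.0, -0.5, -0.3]
grip_width: 0.702
turn 1 [-2.000e-03 -1.000e-03  3.137e+00]
turn -1 [-0.001  0.001 -0.004]
shift cm [  7.86   4.4  -10.64] jig [-0.0609  0.0449] pos [ 0.5285 -0.0561  0.1574] t 7.15 F [ 0.  -0.5 -0.3] g 0.702 q [ 0.56  0.24 -0.61  1.78  0.15  1.17 -1.72]
(0.4624, 0.2315, 0.0535, 0.0249, -59.0) [-0.14410984  0.3280242 ]
(0.4548, -0.2013, 0.0593, 0.0504, -26.1) [-0.1256416  -0.10445428]
(0.5389, 0.1776, 0.1034, 0.0896, -9.0) [-0.06450276  0.27882652]
(0.5571, -0.1017, 0.0787, 0.0566, 86.7) [-0.02952166  0.0011249 ]
knob_mid 0.67 [ 0.6091 -0.0119  0.0679] [0.017  0.0939] [211. 112.]
next_hole 0.64 [ 0.6038 -0.0419  0.0257] [0.0135 0.0637] [255. 118.]
stop_face 0.87 [ 0.5614 -0.0376  0.0161] [-0.029   0.0653] [255. 164.]
stop_face 0.37 [ 0.5869 -0.1064  0.0019] [ 0.0005 -0.0018] [324. 132.]
fence_face 0.71 [ 0.5565 -0.1455  0.0087] [-0.0274 -0.0427] [365. 162.]
```

View pics/wr6.png

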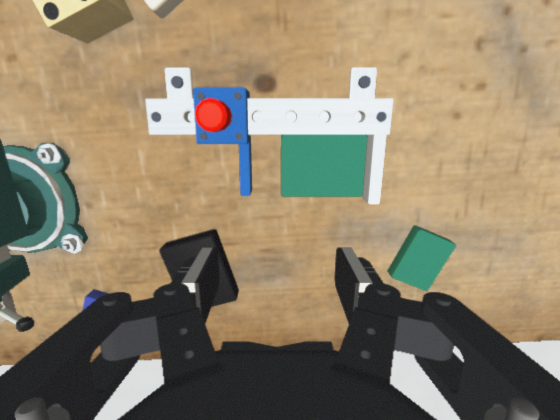

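The block is flat at (323,165). The knob (212,115) matches my jig-based estimate within 2 mm. I move over the knob, descend and grip.

```bash
python3 -m crank '[[0.3,[2,1.1,0],[0,0,-0.004]],[0.3,[2,1.1,0],[0,0,0]],[0.3,[2,1.1,0],[0,0,0]],[0.3,[1.9,1.1,-1],[0,0,0]],[0.3,[0,0,-2.5],[0,0,0]],[0.3,[0,0,-2],[0,0,0]],[0.3,[0,0,0],[0,0,0]],[0.3,[0,0,0],[0,0,0]]]' 40
python3 - <<'E'
from meas import *
go([*J(.015,.0935),.051])
p=viewer.camera("wrist");save(p,"wr7.png")
h=cv2.cvtColor(p["frame"],cv2.COLOR_RGB2HSV);m=cv2.inRange(h,(0,150,80),(8,255,255))|cv2.inRange(h,(172,150,80),(180,255,255))
c=max(cv2.findContours(m,0,2)[0],key=cv2.contourArea);(u,r)=cv2.minEnclosingCircle(c);print(u,r,ray(p,u,.082))
print(proj(p,[*J(.015,.0935),.082]))
E
```

```text
clock: 8.07
position: [0.606, -0.0138, 0.1018]
ee_rot: [-0.515, -0.485, 0.516, -0.484]
ft_force: [0.6, -0.1, -0.1]
grip_width: 0.7
turn 1 [-3.000e-03 -0.000e+00 -3.139e+00]
turn -1 [ 0.    -0.002  0.003]
shift cm [ 0.11  0.16 -5.08] jig [0.014  0.0918] pos [ 0.606  -0.0138  0.1018] t 8.0667 F [ 0.6 -0.1 -0.1] g 0.7 q [ 0.41  0.46 -0.59  1.64  0.28  1.13 -1.88]
(275.1556091308594, 236.698974609375) 22.699617385864258 [ 0.61149559 -0.01368256  0.082     ]
[273.09382086 243.7466558 ]
```

View pics/wr7.png

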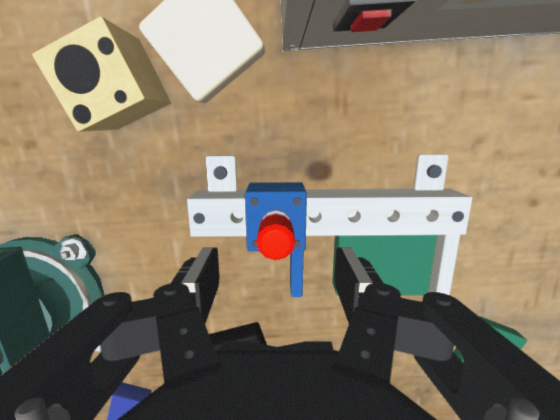

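The knob top at (276,241) is within 2 mm of the prediction and centred between the pads. I descend and close.

```bash
python3 -m crank '[[0.3,[0.1,0.04,-1.2],[0,0,0]],[0.3,[0.1,0.03,-1.3],[0,0,0]],[0.3,[0,0,-1.3],[0,0,0]],[0.3,[0,0,-1.2],[0,0,0]],[0.3,[0,0,0],[0,0,0]]]' 40; python3 -m crank '[[0.5,[0,0,0],[0,0,0]],[0.6,[0,0,0],[0,0,0]],[0.7,[0,0,0],[0,0,0]],[0.85,[0,0,0],[0,0,0]],[1,[0,0,0],[0,0,0]],[1,[0,0,0],[0,0,0]],[1,[0,0,0],[0,0,0]],[1,[0,0,0],[0,0,0]]]' 60
python3 - <<'E'
from meas import *
go([*J(.015,.0935),.051])
E
```

```text
clock: 8.53
position: [0.6069, -0.0127, 0.049]
ee_rot: [-0.514, -0.485, 0.516, -0.483]
ft_force: [0.4, -0.1, -0.3]
grip_width: 0.703
clock: 9.2
position: [0.6093, -0.0125, 0.0532]
ee_rot: [0.516, 0.484, -0.515, 0.485]
ft_force: [-1.3, -0.5, 6.7]
grip_width: 0.258
turn 1 [ 2.00e-03 -0.00e+00 -3.14e+00]
turn -1 [0.    0.001 0.002]
shift cm [-0.22  0.03 -0.22] jig [0.0172 0.0933] pos [ 0.6093 -0.0125  0.0532] t 9.2 F [-1.3 -0.5  6.7] g 0.258 q [ 0.4   0.52 -0.57  1.67  0.32  1.05 -1.91]
```

```bash
python3 -m crank '[[1,[0,0,0.2],[0,0,0]],[1,[0,0,0.2],[0,0,0]],[1,[0,0,0.2],[0,0,0]],[1,[0,0,0.2],[0,0,0]],[1,[0,0,0.1],[0,0,0]],[1,[0,0,0],[0,0,0]],[1,[0,0,0],[0,0,0]]]'
python3 - <<'E'
from meas import *
go([*J(.015,.0935),.051])
p=viewer.camera("wrist");save(p,"wr8.png")
E
```

```text
clock: 9.78
position: [0.609, -0.0125, 0.0613]
ee_rot: [0.515, 0.484, -0.515, 0.484]
ft_force: [4.5, 0.9, -6.6]
grip_width: 0.26
turn 1 [ 1.00e-03  0.00e+00 -3.14e+00]
turn -1 [-0.     0.001  0.002]
shift cm [-0.19  0.03 -1.03] jig [0.0169 0.0933] pos [ 0.609  -0.0125  0.0613] t 9.7833 F [ 4.5  0.9 -6.6] g 0.26 q [ 0.4   0.51 -0.58  1.66  0.31  1.06 -1.91]
```

View pics/wr8.png

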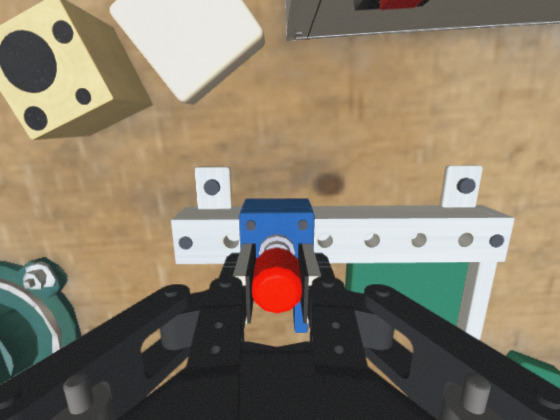

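The knob is in the pads (275,280), and −6.6 N is the spring load. 8 mm lifted so far; I lift a little more, then slide.

```bash
python3 -m crank '[[1,[0,0,0.15],[0,0,0]],[1,[0,0,0.15],[0,0,0]],[1,[0,0,0],[0,0,0]],[1,[0,0,0],[0,0,0]]]'; python3 -m crank '[[1,[-0.01,-0.2,0],[0,0,0]],[1,[-0.02,-0.3,0],[0,0,0]],[1,[-0.02,-0.3,0],[0,0,0]],[1,[0,0,0],[0,0,0]]]'
python3 - <<'E'
from meas import *
go([*J(.015,.0635),.051])
E
```

```text
clock: 10.17
position: [0.609, -0.0125, 0.0643]
ee_rot: [0.515, 0.484, -0.515, 0.484]
ft_force: [6.6, 0.1, -6.8]
grip_width: 0.259
clock: 10.5
position: [0.6085, -0.0212, 0.0642]
ee_rot: [0.516, 0.484, -0.515, 0.484]
ft_force: [6.3, -0.7, -7.0]
grip_width: 0.258
turn 1 [ 1.000e-03 -0.000e+00 -3.139e+00]
turn -1 [0.    0.    0.003]
shift cm [-0.32 -2.09 -1.32] jig [0.0169 0.0845] pos [ 0.6085 -0.0212  0.0642] t 10.5 F [ 6.3 -0.7 -7. ] g 0.258 q [ 0.41  0.51 -0.58  1.66  0.31  1.07 -1.89]
```

```bash
python3 -m crank '[[1,[0.03,-0.3,0],[0,0,0]],[1,[0.0,-0.4,0],[0,0,0]],[1,[0,-0.4,0],[0,0,0]],[1,[-0.02,-0.4,0],[0,0,0]],[1,[-0.02,-0.4,0],[0,0,0]],[1,[-0.02,-0.22,0],[0,0,0]],[1,[0,0,0],[0,0,0]],[1,[0,0,0],[0,0,0]]]'
python3 - <<'E'
from meas import *
go([*J(.015,.0635),.051])
p=viewer.camera("wrist");save(p,"wr9.png")
for b in block(p): print(b,toJ(b[:2]))
E
```

```text
clock: 11.17
position: [0.6075, -0.0424, 0.0641]
ee_rot: [-0.515, -0.484, 0.516, -0.484]
ft_force: [-0.2, -1.0, -5.9]
grip_width: 0.258
turn 1 [-2.000e-03 -1.000e-03 -3.139e+00]
turn -1 [ 0.001 -0.001  0.003]
shift cm [-0.22  0.03 -1.31] jig [0.0172 0.0633] pos [ 0.6075 -0.0424  0.0641] t 11.1667 F [-0.2 -1.  -5.9] g 0.258 q [ 0.44  0.51 -0.57  1.66  0.3   1.07 -1.85]
(0.5288, 0.1667, 0.0607, 0.0122, -18.7) [-0.0739284   0.26733812]
(0.5656, -0.109, 0.0653, 0.0324, 86.2) [-0.0205975  -0.00565026]
(0.5511, 0.1466, 0.0996, 0.028, -6.7) [-0.05045852  0.24861676]
```

View pics/wr9.png

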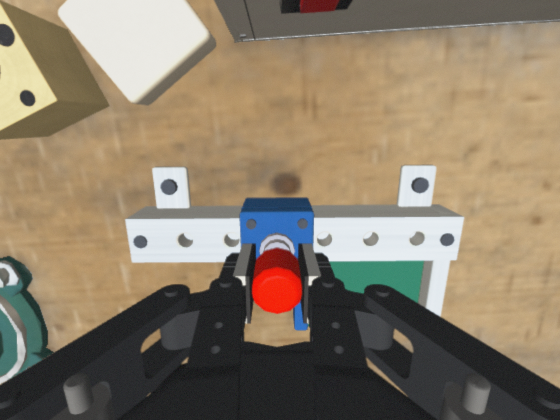

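The saddle now has holes at (185,232) on the left and (325,370,417) on the right, so it is one hole on. I let the pin down.

```bash
python3 -m crank '[[1,[0,0,-0.2],[0,0,0]],[1,[0,0,-0.2],[0,0,0]],[1,[0,0,-0.2],[0,0,0]],[1,[0,0,0],[0,0,0]],[1,[0,0,0],[0,0,0]]]';python3 -m crank '[[1,[0,0,-0.2],[0,0,0]],[1,[0,0,-0.2],[0,0,0]],[1,[0,0,-0.1],[0,0,0]],[1,[0,0,0],[0,0,0]],[1,[0,0,0],[0,0,0]]]'
```

```text
clock: 11.63
position: [0.6077, -0.0417, 0.0581]
ee_rot: [-0.515, -0.484, 0.516, -0.484]
ft_force: [-2.4, -1.7, -5.1]
grip_width: 0.26
clock: 12.05
position: [0.6078, -0.0416, 0.0534]
ee_rot: [-0.515, -0.484, 0.515, -0.484]
ft_force: [-3.5, -0.8, -1.6]
grip_width: 0.262
```

```bash
python3 -m crank '[[1,[0,0,-0.1],[0,0,0]],[1,[0,0,-0.05],[0,0,0]],[1,[0,0,0],[0,0,0]],[1,[0,0,0],[0,0,0]]]'
python3 - <<'E'
from meas import *
go([*J(.015,.0635),.051])
p=viewer.camera("top");q=viewer.camera("scene")
for x,n in ((p,"top"),(q,"scene")):
    for t in ["knob_mid","wax_block","stop_face","fire_brick","wax_blue","pin_vise"]:
        for d in mark_of(t,x)[:3]:
            P=w(x,d["location"]);print(n,t,round(d["conf"],2),P.round(4),toJ(P).round(4))
a=p["frame"][130:320,150:370];b=q["frame"][170:310,170:370]
a=cv2.resize(a,(400,345));b=cv2.resize(b,(400,345))
cv2.imwrite("pics/fin.png",np.hstack([a,b])[:,:,::-1])
E
```

```text
clock: 12.38
position: [0.608, -0.0416, 0.0532]
ee_rot: [-0.515, -0.484, 0.515, -0.484]
ft_force: [-10.3, -1.2, 9.9]
grip_width: 0.257
turn 1 [ 0.00e+00 -1.00e-03 -3.14e+00]
turn -1 [0.001 0.    0.002]
shift cm [-0.27 -0.05 -0.22] jig [0.0176 0.0642] pos [ 0.608  -0.0416  0.0532] t 12.3833 F [-10.3  -1.2   9.9] g 0.257 q [ 0.44  0.52 -0.57  1.67  0.31  1.05 -1.86]
top wax_block 0.87 [ 0.5546 -0.1018  0.0023] [-0.032   0.0009]
top wax_block 0.83 [ 0.4492 -0.2073  0.0038] [-0.1309 -0.1108]
top wax_blue 0.88 [0.3902 0.16   0.0017] [-0.2119  0.2523]
top pin_vise 0.49 [ 0.6261 -0.3671  0.0033] [ 0.0553 -0.2597]
scene knob_mid 0.65 [ 0.6039 -0.044   0.0681] [0.0138 0.0616]
scene wax_block 0.91 [ 0.5542 -0.1059  0.0025] [-0.0322 -0.0033]
scene wax_block 0.78 [0.4509 0.0283 0.001 ] [-0.1434  0.1244]
scene wax_block 0.77 [ 0.4465 -0.2092  0.0022] [-0.1335 -0.1128]
scene stop_face 0.76 [ 0.56   -0.0611  0.0181] [-0.029   0.0419]
scene fire_brick 0.64 [7.325e-01 2.500e-02 2.000e-04] [0.1379 0.1382]
scene wax_blue 0.64 [0.3994 0.1535 0.001 ] [-0.2023  0.2464]
scene pin_vise 0.67 [ 0.398   0.1533 -0.0005] [-0.2037  0.2461]
scene pin_vise 0.64 [ 0.5857 -0.1073  0.002 ] [-0.0006 -0.0028]
scene pin_vise 0.42 [ 6.226e-01 -3.709e-01  2.000e-04] [ 0.0521 -0.2636]
```

View pics/fin.png

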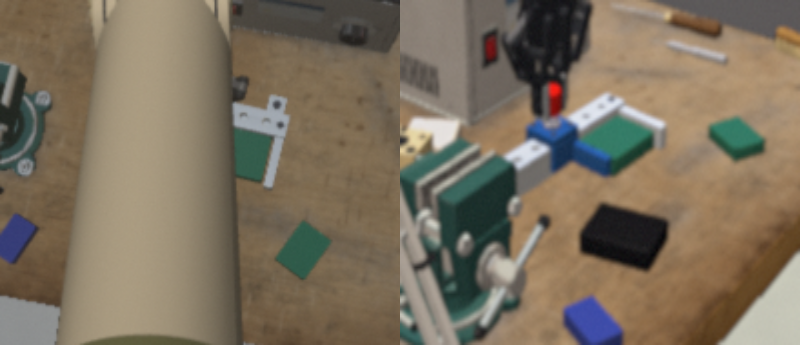

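Run:
```python
from meas import *
p=viewer.camera("wrist");save(p,"wr10.png",(120,180,480,360),2.2)
h=cv2.cvtColor(p["frame"],cv2.COLOR_RGB2HSV);m=cv2.inRange(h,(65,80,40),(95,255,255))
for u in range(330,445,12):
    v=[k for k in range(220,340) if m[k,u]]
    if v: print(u,v[0],toJ(ray(p,(u,v[0]-.5),.022)).round(4))
```

```text
342 271 [-0.0052  0.0211]
354 270 [-0.0045  0.0133]
366 270 [-0.0045  0.0054]
378 270 [-0.0045 -0.0024]
390 270 [-0.0046 -0.0103]
402 270 [-0.0046 -0.0182]
414 270 [-0.0047 -0.0261]
426 270 [-0.0047 -0.034 ]
```

View pics/wr10.png

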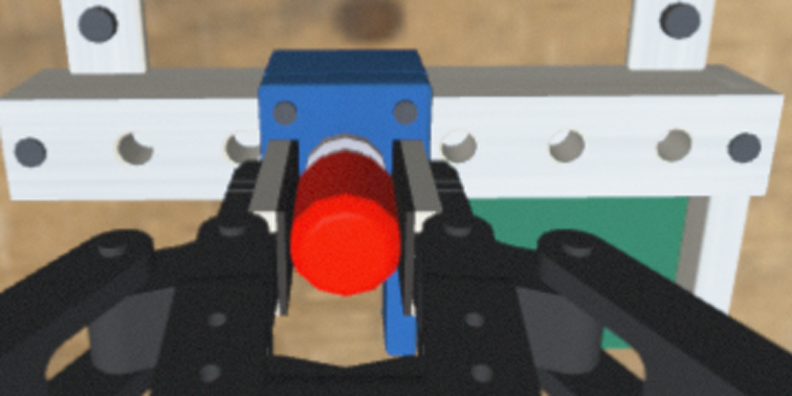

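Run:
```python
from meas import *
p=viewer.camera("top");h=cv2.cvtColor(p["frame"],cv2.COLOR_RGB2HSV);m=cv2.inRange(h,(65,80,40),(95,255,255))
for u in range(279,299,2):
    v=[k for k in range(190,235) if m[k,u]]
    if v: print(u,v[0],v[-1],toJ(ray(p,(u,v[0]-.5),.022)).round(4),toJ(ray(p,(u,v[-1]+.5),.022)).round(4))
go([*J(.015,.0635),.051])
```

```text
279 201 216 [-0.0027  0.0102] [-0.0397  0.001 ]
281 201 226 [-0.0016  0.0057] [-0.0614 -0.0092]
283 202 226 [-0.0028  0.0006] [-0.0603 -0.0137]
285 202 227 [-0.0017 -0.004 ] [-0.0614 -0.0187]
287 203 227 [-0.0029 -0.0091] [-0.0603 -0.0232]
289 203 228 [-0.0018 -0.0136] [-0.0615 -0.0282]
291 204 228 [-0.003  -0.0187] [-0.0604 -0.0327]
293 204 228 [-0.0019 -0.0232] [-0.0593 -0.0372]
295 205 220 [-0.0031 -0.0283] [-0.04   -0.0372]
297 205 212 [-0.0019 -0.0329] [-0.0205 -0.0373]
turn 1 [ 0.00e+00 -1.00e-03 -3.14e+00]
turn -1 [0.001 0.    0.002]
shift cm [-0.27 -0.05 -0.22] jig [0.0177 0.0641] pos [ 0.608  -0.0416  0.0532] t 13.1833 F [-11.   -0.7   9.8] g 0.263 q [ 0.44  0.52 -0.57  1.67  0.31  1.05 -1.86]
```

```bash
python3 -c "
from h import *
manip.hand_in()"
```

```text
the job is handed in; nothing more can be done
```

I pushed the larger green block into the bay and flat against the rail without gripping or lifting it. I then raised the plunger about 11 mm, slid the blue stop one hole towards the block, and lowered the pin into that hole. The job was handed in at about 13 s with the gripper still holding the knob.

**Pin:** the knob is back at its starting height (tool tip at 53.2 mm before and after). It meets a firm stop with about 10 N upward, so the pin is fully down. The hole count in the wrist picture confirms the stop moved exactly one hole.

**Block:**
- Its front edge is at jig x ≈ −0.0605 ± 0.001 and parallel to the rail, so it is flush within measuring error.
- The networks gave its centre at x = −0.032, about 2 mm out but within their 4 mm tolerance.
- Its position along the bay disagreed between cameras, from −3 to +2.5 mm. The stop and fence now limit it to ±1.5 mm.
- The contact edge itself is hidden by the rail's top in the last wrist view.

**Bystanders:** the blue off-cut, pin vise and fire brick were found where they started, within the networks' accuracy.

**Leftover force:** a sideways load of about 11 N remains on the gripper while it holds the knob, well under the limits.

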